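# Tug the ring-sizer box, free its catch if caught, hold the lid open

### The arm

A 6-joint arm with a two-finger parallel gripper is mounted at the origin on a cart in front of the work surface, level with it; the furniture and walls round the work are solid. World frame = base frame: x ahead of the robot, y to its left, z up, the work surface at z = 0. Lengths are in m, angles in rad, forces in N, time in s.
With the tool pointing down it reaches from about 0.3 to 0.875 m from the base axis. Payload 6.4 kg.
Tool frame: the origin (TCP) lies on the centre line of the jaws, within the pads' length; the fingertips stand 11 mm ahead of it and the grasp point (between the pads) lies 8 mm behind it; x points along the fingers, y is the direction in which the jaws open and shut, and the axes are right-handed (so a half turn about x gives the same grasp; the last joint's range is limited). The gripper opens to 85 mm and grips with 20 to 120 N. Pads are 22 mm wide; open, the fingers measure 114 mm over their backs; the gripper's body (76 mm by 85 mm) begins 54 mm behind the grasp point. The pads swing forward as they close: fully open they stand 13 mm farther back than shut.
Start: joints at [-1.411, 0.181, 1.607, -0, 1.354, -0.206], TCP at [0.206, -0.537, 0.242] pointing down, gripper open.
Joint ranges: [-2.99, 2.99], [-0.89, 2.07], [0.3, 2.58], [-1.14, 4.28], [0, 2.63], [-3.12, 3.12]. Speed limits (rad/s): [2.57, 2.57, 3.01, 3.14, 3.14, 3.14].

### API

Orientations are given as a unit quaternion [w, x, y, z].
In Python, from bench import ctrl, camera, hand_in gives the robot as it stands. The module is installed in compiled form; this text tells all that it offers.
- The arm moves only by the tool drive_tool, never from a script. Its argument "increments" is a list of rows, each a list of 7 numbers: the shift along the tool's x, y, z in m, then the turn, a rotation vector about the tool's x, y, z in degrees, then the gripper's target within -1 to 1 (fully open at 1, half-way at 0, shut at -1). In form: [[dx, dy, dz, rx, ry, rz, claw], ...]. A call has 1 to 10 rows; each row shifts and turns the commanded pose from where the row before left it, along the tool's axes as they then stand; what a row does not reach is not made up. A row lasts 1/8 s, in which the tool goes at most 62.5 mm and 10.7 degrees, less where a joint would pass 70% of its speed; a pose out of reach is approached as far as the arm can. A call is refused whole if a number of a shift passes 0.0625 or a number of a turn 10.7, either way. A call with a gripper value outside its range is refused whole. The fingers move at their own pace and stop on an object; the grip force is fixed at half the most. Time passes only in rows, so rows that do not move let the fingers close. It gives the time, the measured TCP pose, the force and the opening at its end, in the units of the state.
- ctrl.get_obs(): the state, without advancing time (a new reading comes with each control period).
- camera(name): name is "scene" or "top"; returns a dict with "img" (384x512x3 uint8, red, green, blue), "depth" (384x512 float32, m along the optical axis (not along the pixel's ray), 0 where there is no reading), "fx", "fy", "cx", "cy" (pixels), "world_from_camera" (4x4, takes a point from camera to world coordinates). Camera axes: x right, y down, z forward; pixel columns grow to the right and rows downward; lengths in m; the calibration is good to about 2 mm. A picture is of the moment at which its call begins.
- hand_in(): hands the job in, once; it reports no verdict.
The state is a dict: "time_s": time; "q": joint angles; "dq": joint speeds; "joint_efforts": joint torques, N m; "eef_pos": TCP position; "eef_rot": TCP orientation; "wrist_force": force on the tool from outside, world axes, zero at the start; "torque": the same for the moment, N m; "opening": opening from 0.0 (shut) to 1.0 (fully open).
Only numpy, scipy, OpenCV 4.12 (cv2) and the standard library are available. Lean on these libraries where they do the work, as an engineer would, in place of code of your own. Each camera call takes 0.05 s, during which the arm holds its last target.

### The job

Open the wooden ring-sizer box and hold it open for me while I pick out a sizer with both hands. Its round brass catch knob looks the same caught or free, so tug the lid gently by its brass handle to find out: if it is caught, a quarter turn of the knob frees it (and if it was free, a quarter turn would catch it). Lift the lid by the handle to well past halfway upright but not all the way, and finish still holding it there by the handle, because it falls shut by itself; do not disturb the things lying round the box.

Things in the scene. Friction and masses are not known exactly. Their poses are not given: they have to be found in the camera images.
- sizer_box: hinged hardwood box, 126 (x) x 172 (y) x 64 mm with its lid shut, fixed to the bench (it cannot slide or tip). Origin: centre of its underside; its -x axis points out of its front (towards the robot, turned up to 0.35 rad), z up. The lid is the top 8 mm. On the lid near its front edge: a round knob at +y (left, seen from the robot) and a bar handle at -y (right).
- sizer_box_lid (a joint): angle of the lid: 0 shut, 1.57 upright, stop at 1.75. The lid with its fittings weighs 0.3 kg: about 2 N at the handle lifts it when free, and it falls shut from anything short of upright. When caught it rises only 0.01 to 0.03 rad (1 to 3 mm at the handle), then stands firm.
- lid_hinge (a point): middle of the lid's hinge line, at x = +61, y = 0, z = 55 mm in the box frame; the line runs along the box's y axis (the far edge of the box). The lid's front swings up and back about it: the handle bar, 105 mm in front of the line and 38 mm above it, moves on an arc that from the very start goes 0.36 mm back for each mm up (a pull straight up binds on the hinge)
- handle_bar (a point): middle of the straight bar of the brass handle on the lid (moves with the lid; axes as the lid's, which are the box's when shut). Lid shut: x = -44, y = -42, z = 94 mm in the box frame, 30 mm above the lid. The bar is round, 8.4 mm thick, lies along y, about 42 mm long between two posts 28 mm either side of this point; open below.
- lid_handle: the brass handle as a solid, fixed on the lid: bar and posts as told under handle_bar. Its origin and axes are the lid's: with the lid shut, the same as the box's.
- knob_grip (a point): on the axis of the catch knob, 20 mm above the lid (fixed to the lid, does not turn). Lid shut: x = -30, y = +52, z = 84 mm in the box frame. The knob is a knurled brass cylinder 26 mm across, 8 to 27 mm above the lid, axis square to the lid, without any mark. Turns either way without end, detent every 90 degrees, about 0.06 N m (grip it with 15 N or more); it snaps to the nearest detent.
- catch_keeper: brass angle inside the front wall, hidden while the lid is shut; the cam on the knob's shaft hooks under it in two opposite detents of the knob and is free in the two between, so every quarter turn, either way, changes caught to free or free to caught. How it stands at the start is not shown. More than 40 N on it bends it. Origin: that of the box.
- tin_turquoise: bystander: round shallow tin, turquoise, 62 mm across, 15 mm high; origin: centre of its underside
- pumice_egg: bystander: egg-shaped pale green pumice stone, 44 x 44 x 43 mm; origin: centre of its underside
- flat_pliers: bystander: flat pliers with red handles, 48 x 136 x 11 mm, lying along its y axis; origin: centre of its underside
- ring_clamp: bystander: wooden ring clamp, 26 x 121 x 26 mm, lying along its y axis; origin: centre of its underside
- loupe: bystander: small folded metal loupe, 30 x 27 x 15 mm; origin: centre of its underside

How it is judged:
By the outcome, as a careful person would: the job done as asked, in the order asked, and still so for the second after the job is handed in, while the arm keeps its last pose, push and grip.
It also fails if it takes over 58 s, if anything falls off the work surface, if the arm or the gripper's body presses on something with over 40 N, if the wrist force passes 120 N, or if a joint passes its speed limit or range.

## Working session

There is one attempt and no reset: what is moved stays moved. The work goes in short steps, Python scripts to look and compute and a tool call to move; the robot and the scene stay as the last step left them, time stands still between calls to the robot, and variables do not carry over. Pictures are saved under pics/ and viewed, and the job is handed in when it is done.

Besides the shell and the picture viewer there is one more tool, called after "Emit:" by a JSON object that holds its "method" and its "body", one argument or row to a line. drive_tool: Moves the arm, as the interface text tells. Its arguments: {"type":"object","properties":{"increments":{"type":"array","items":{"type":"array","items":{"type":"number"}}}},"required":["increments"]}

```bash
mkdir -p pics
python3 - <<'E'
from bench import ctrl,camera
import cv2,numpy as np
o=ctrl.get_obs();print({k:np.round(v,3).tolist() for k,v in o.items()})
for n in("scene","top"):
    c=camera(n);cv2.imwrite(f"pics/{n}0.png",c["img"][:,:,::-1]);np.savez(f"{n}0.npz",**c)
    print(n,c["fx"],c["fy"],c["cx"],c["cy"],np.round(c["world_from_camera"],3).tolist())
E
```

```text
{'time_s': 0.0, 'q': [-1.411, 0.182, 1.608, -0.0, 1.354, -0.206], 'dq': [0.0, -0.001, 0.001, -0.0, -0.0, 0.0], 'joint_efforts': [0.002, -44.487, -35.133, -0.0, 0.009, -0.0], 'eef_pos': [0.206, -0.536, 0.241], 'eef_rot': [0.128, 0.695, 0.129, -0.695], 'wrist_force': [0.371, 0.179, 0.273], 'torque': [-0.005, 0.026, -0.043], 'opening': 1.0}
scene 349.0922546104039 349.0922546104039 259.97615985149923 181.86340296428486 [[-0.899, -0.224, 0.375, 0.226], [-0.437, 0.505, -0.745, 0.667], [-0.022, -0.833, -0.552, 0.57], [0.0, 0.0, 0.0, 1.0]]
top 450.63276594345916 450.63276594345916 250.53689045390394 196.29166089287995 [[0.003, -0.977, 0.213, 0.315], [-1.0, -0.005, -0.005, 0.004], [0.005, -0.213, -0.977, 1.191], [0.0, 0.0, 0.0, 1.0]]
```

View pics/scene0.png

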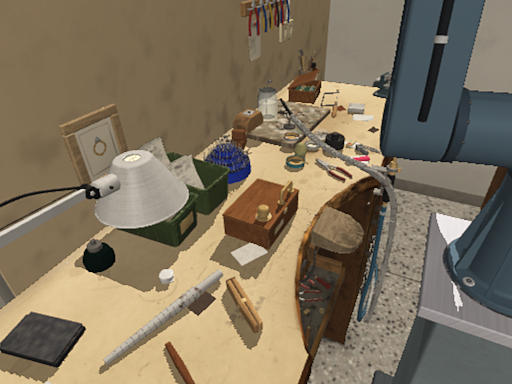

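View pics/top0.png

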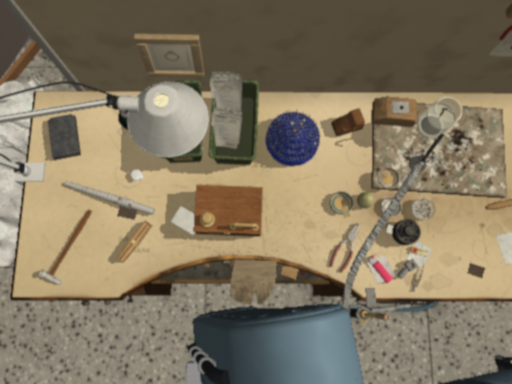

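The box sits at top-view pixels (195–262, 185–236), with the knob near (208,218) and the handle near (243,228). Next I measure its pose from the lid plane.

```bash
cat > h.py <<'E'
import numpy as np,cv2
def pts(c):
    d=c["depth"];v,u=np.mgrid[:d.shape[0],:d.shape[1]]
    P=np.stack([(u-c["cx"])/c["fx"]*d,(v-c["cy"])/c["fy"]*d,d],-1)
    M=np.array(c["world_from_camera"]);W=P@M[:3,:3].T+M[:3,3];W[d==0]=np.nan
    return W
E
python3 - <<'E'
from h import *
for n,(r0,r1,c0,c1) in(("top",(170,250,180,280)),("scene",(165,250,215,310))):
    c=dict(np.load(n+"0.npz"));W=pts(c);R=np.zeros(W.shape[:2],bool);R[r0:r1,c0:c1]=1
    m=R&(abs(W[...,2]-.064)<.005)
    m=cv2.morphologyEx(m.astype(np.uint8),cv2.MORPH_OPEN,np.ones((3,3)))
    P=W[m>0];r=cv2.minAreaRect((P[:,:2]*1000).astype(np.float32));print(n,len(P),np.median(P[:,2]),r,cv2.boxPoints(r).round().tolist())
    k=R&(W[...,2]>.072)&(W[...,2]<.12)
    nl,l,s,ce=cv2.connectedComponentsWithStats(k.astype(np.uint8))
    for i in range(1,nl):
        if s[i,4]>8:
            Q=W[l==i];print(s[i],Q.mean(0).round(4),Q.min(0).round(4),Q.max(0).round(4))
            t=Q[Q[:,2]>Q[:,2].max()-.006];print('  top',t.mean(0).round(4),cv2.minAreaRect((t[:,:2]*1000).astype(np.float32)))
    i=c["img"][r0:r1,c0:c1,::-1];cv2.imwrite(f"pics/{n}crop.png",cv2.resize(i,None,fx=6,fy=6,interpolation=cv2.INTER_CUBIC))
    print(np.nanmax(W[R][:,2]))
E
```

```text
top 2715 0.06299864265321387 ((528.4796752929688, 55.935508728027344), (171.8017120361328, 123.70416259765625), 87.80046844482422) [[463.0, -28.0], [587.0, -32.0], [594.0, 139.0], [470.0, 144.0]]
[201 213  11  11  98] [0.4998 0.1083 0.0888] [0.4876 0.0965 0.0746] [0.5132 0.1216 0.0949]
  top [0.4998 0.1089 0.0907] ((499.8367919921875, 107.40213775634766), (22.55032730102539, 22.90134048461914), 48.1151008605957)
[231 223  26   6  93] [0.4828 0.016  0.0948] [ 0.4782 -0.0151  0.072 ] [0.4877 0.0472 0.1052]
  top [0.4822 0.0214 0.1012] ((482.1906433105469, 19.432130813598633), (3.226823329925537, 29.326839447021484), 0.11316286772489548)
0.10520631592065044
scene 2020 0.0642439290556886 ((529.2218017578125, 57.99585723876953), (175.45327758789062, 124.9742431640625), 88.64583587646484) [[465.0, -28.0], [590.0, -31.0], [594.0, 144.0], [469.0, 147.0]]
[215 165  15  21 162] [0.6702 0.0117 0.0831] [ 0.6537 -0.0148  0.0721] [0.7032 0.0643 0.0904]
  top [0.6664 0.0138 0.0879] ((663.1492309570312, 17.78498077392578), (37.43280792236328, 86.73695373535156), 31.895158767700195)
[279 180  13  21 101] [0.4838 0.0238 0.0901] [ 0.4799 -0.0102  0.0726] [0.4894 0.0498 0.0996]
  top [0.4838 0.0218 0.0969] ((484.4238586425781, 19.679370880126953), (58.18370819091797, 8.617899894714355), 88.02243041992188)
[257 204  12  13 133] [0.4994 0.1153 0.0859] [0.489  0.0997 0.0723] [0.5129 0.1248 0.0927]
  top [0.5006 0.1125 0.0906] ((501.06439208984375, 111.28685760498047), (23.625064849853516, 22.646303176879883), 84.00940704345703)
0.0995896589503974
```

View pics/topcrop.png

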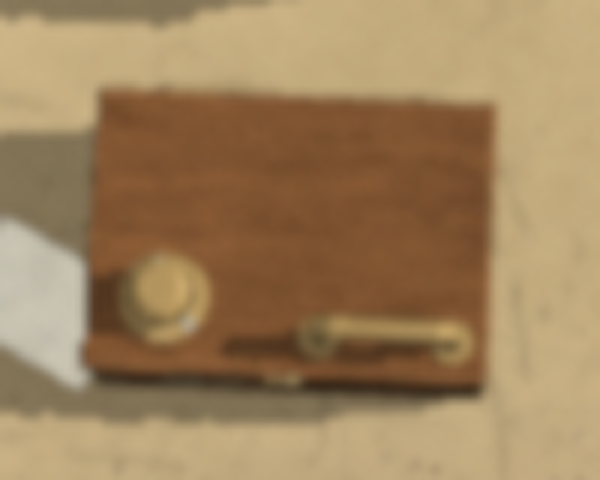

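View pics/scenecrop.png

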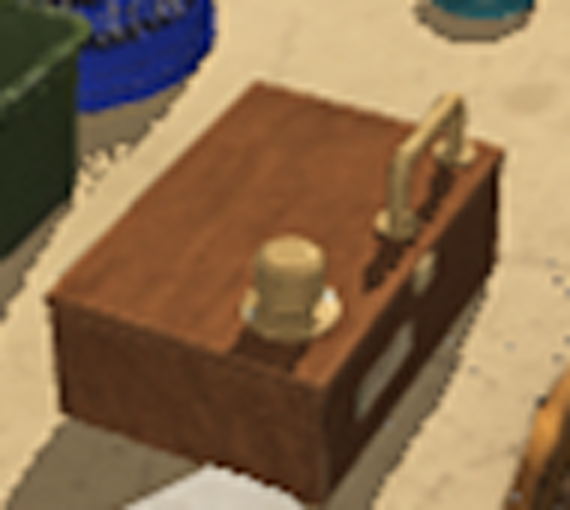

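Run:
```python
from h import *
for n in("top","scene"):
    c=dict(np.load(n+"0.npz"));W=pts(c)
    if n=="top":
        for u,v in((440,140),(425,160),(412,180),(400,200),(390,215),(375,240),(365,260),(355,275),(348,295),(370,300)):
            P=W[v-4:v+5,u-6:u+7].reshape(-1,3);print(n,u,v,P[np.nanargmax(P[:,2])].round(3))
    m=(W[...,2]>.10)&(W[...,0]>.1)&(W[...,0]<.75)&(W[...,1]>-.75)&(W[...,1]<.4)
    vis=c["img"].copy();z=np.nan_to_num(W[...,2])
    vis[m]=cv2.applyColorMap((np.clip(z[m],0,.5)*510).astype(np.uint8),cv2.COLORMAP_JET)[:,0][:, ::-1]
    cv2.imwrite(f"pics/{n}h.png",vis[:,:,::-1])
    # occupancy by cell: max z
    for x0 in np.arange(.2,.75,.1):
        r=[]
        for y0 in np.arange(-.7,.4,.1):
            k=(abs(W[...,0]-x0-.05)<.05)&(abs(W[...,1]-y0-.05)<.05)
            r.append(round(float(W[k][:,2].max()),2) if k.sum() else None)
        print(round(x0,1),r)
```

```text
top 440 140 [ 0.708 -0.487  0.114]
top 425 160 [ 0.661 -0.445  0.087]
top 412 180 [ 0.607 -0.411  0.071]
top 400 200 [ 0.561 -0.383  0.053]
top 390 215 [ 0.52  -0.365  0.045]
top 375 240 [ 0.463 -0.316  0.041]
top 365 260 [ 0.402 -0.283  0.048]
top 355 275 [ 0.362 -0.261  0.047]
top 348 295 [ 0.325 -0.248  0.043]
top 370 300 [ 0.313 -0.302  0.014]
0.2 [-0.77, -0.03, 0.3, 0.64, 0.67, 0.75, 0.81, 0.79, 0.42, -0.88, -0.03]
0.3 [0.01, 0.01, 0.02, 0.02, 0.05, 0.0, 0.79, 0.01, 0.01, 0.0, 0.02]
0.4 [0.01, 0.01, 0.05, 0.05, 0.05, 0.01, 0.1, 0.11, 0.09, 0.03, 0.03]
0.5 [0.03, 0.02, 0.06, 0.06, 0.05, 0.01, 0.07, 0.09, 0.09, 0.03, 0.03]
0.6 [0.03, 0.03, 0.11, 0.05, 0.01, 0.09, 0.09, 0.09, 0.18, 0.18, 0.02]
0.7 [0.03, 0.14, 0.18, 0.08, 0.06, 0.12, 0.11, 0.13, 0.22, 0.22, 0.24]
0.2 [-0.78, -0.29, -0.17, 0.03, 0.07, -0.89, 0.5, 0.51, 0.43, None, None]
0.3 [0.01, 0.01, 0.02, 0.02, 0.05, 0.0, 0.0, 0.0, 0.0, 0.0, 0.02]
0.4 [0.01, 0.0, 0.05, 0.05, 0.05, 0.0, 0.1, 0.1, 0.09, 0.03, 0.03]
0.5 [0.02, 0.02, 0.06, 0.06, 0.05, 0.0, 0.07, 0.07, 0.09, 0.03, 0.03]
0.6 [0.02, 0.03, 0.11, 0.06, 0.0, 0.08, 0.09, 0.09, 0.18, 0.18, 0.02]
0.7 [0.02, 0.14, 0.18, 0.08, 0.06, 0.12, 0.11, 0.13, 0.21, 0.22, 0.24]
```

View pics/toph.png

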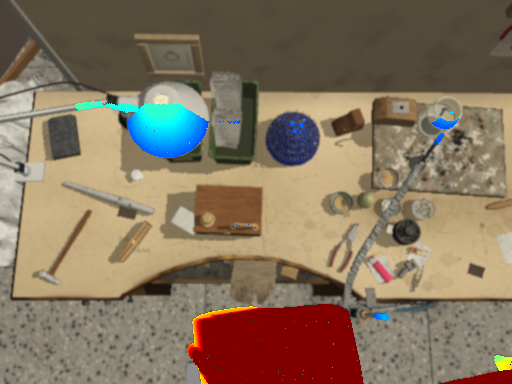

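```bash
cat >> h.py <<'E'
from scipy.spatial.transform import Rotation as Ro
from bench import ctrl
YAW=-0.033; C=np.array([.5288,.057,0])
Rb=Ro.from_euler('z',YAW).as_matrix()
def bw(p): return C+Rb@np.array(p)
def arc(th,dx=0): # bar world pos at lid angle
    a=np.array([-.105,0,.038]);r=Ro.from_euler('y',th).as_matrix()@a
    return bw(np.array([.061,-.042,.055])+r)
def st():
    o=ctrl.get_obs();q=o["eef_rot"];R=Ro.from_quat([q[1],q[2],q[3],q[0]]).as_matrix()
    return o,np.array(o["eef_pos"]),R
def to(target,yaxis=None):
    """total move in the present tool axes; and turn"""
    o,p,R=st();print("t",o["time_s"],"p",p.round(4),"q",np.round(o["q"],3),"F",np.round(o["wrist_force"],1),"T",np.round(o["torque"],2),"op",round(o["opening"],3))
    print("R",R.round(3).tolist())
    print("shift in tool axes mm",((R.T@(np.array(target)-p))*1000).round(1))
    if yaxis is not None:
        y=np.array(yaxis)
        for s in(1,-1):
            x=np.array([0,0,-1.]);Y=s*y;Rt=np.stack([x,Y,np.cross(x,Y)],1)
            print("turn deg",s,np.degrees(Ro.from_matrix(R.T@Rt).as_rotvec()).round(2),"then shift",((Rt.T@(np.array(target)-p))*1000).round(1))
E
python3 - <<'E'
from h import *
print("bar",arc(0),"knob",bw([-.03,.052,.084]),"bar1.2",arc(1.2))
t=arc(0)+[0,0,.06];to(t,Rb[:,0])
E
```

```text
bar [0.48343821 0.0164746  0.093     ] knob [0.50053202 0.10996151 0.084     ] bar1.2 [0.58575239 0.01309701 0.1666337 ]
t 0.1 p [ 0.2056 -0.5365  0.2415] q [-1.411  0.181  1.608 -0.     1.354 -0.206] F [ 0.6 -0.4 -0.7] T [-0.03 -0.02 -0.01] op 0.997
R [[-0.0, 0.358, -0.934], [0.002, -0.934, -0.358], [-1.0, -0.002, -0.0]]
shift in tool axes mm [  89.3 -416.8 -457.2]
turn deg 1 [-67.15  -0.07   0.07] then shift [  88.5  259.4 -561.8]
turn deg -1 [1.1285e+02 8.0000e-02 8.0000e-02] then shift [  88.5 -259.4  561.8]
```

Emit:
{"method": "drive_tool", "body": {
  "increments": [
    [0,-0.0417,-0.0457,-6.7,0,0,-0.1],
    [0,-0.0361,-0.0503,-6.7,0,0,-0.1],
    [0,-0.03,-0.0541,-6.7,0,0,-0.1],
    [0,-0.0235,-0.0573,-6.7,0,0,-0.1],
    [0,-0.0165,-0.0596,-6.7,0,0,-0.1],
    [0,-0.0095,-0.0612,-6.7,0,0,-0.1],
    [0,-0.0023,-0.0619,-6.7,0,0,-0.1],
    [0,0.005,-0.0617,-6.7,0,0,-0.1],
    [0,0.0121,-0.0607,-6.7,0,0,-0.1],
    [0,0.0191,-0.0589,-6.7,0,0,-0.1]
  ]
}}

```text
time_s: 1.35
eef_pos: [0.4843, 0.0181, 0.2422]
eef_rot: [-0.492, -0.508, -0.492, 0.508]
wrist_force: [0.3, -1.6, -0.5]
opening: 0.448
```

Run:
```python
from h import *
t=arc(0)+[0,0.002,.05];to(t,Rb[:,0])
from bench import camera
for n in("scene","top"):
    c=camera(n);cv2.imwrite(f"pics/{n}1.png",c["img"][:,:,::-1]);np.savez(f"{n}1.npz",**c)
```

```text
t 1.35 p [0.4843 0.0181 0.2422] q [-0.208 -0.025  1.828 -0.     1.339 -0.176] F [ 0.3 -1.6 -0.5] T [-0.01 -0.08 -0.02] op 0.448
R [[0.0, 0.999, -0.032], [-0.0, -0.032, -0.999], [-1.0, 0.0, 0.0]]
shift in tool axes mm [99.2 -0.9 -0.4]
turn deg 1 [ 0.08  0.01 -0.01] then shift [99.2 -0.9 -0.4]
turn deg -1 [-1.7992e+02  2.0000e-02  2.0000e-02] then shift [99.2  0.9  0.4]
```

View pics/scene1.png

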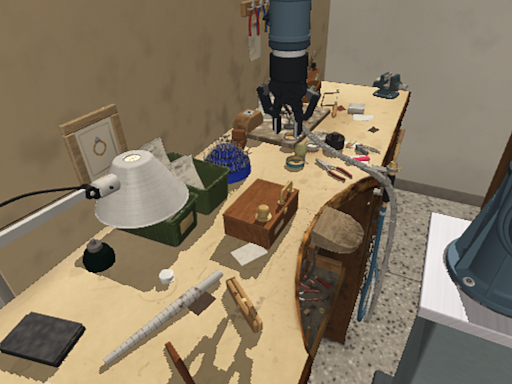

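The tool hangs over the handle. I tilt it 20° forward so it needs less swivel later, then descend.

Emit:
{"method": "drive_tool", "body": {
  "increments": [
    [0,0,0,0,0,10,-0.4],
    [0,0,0,0,0,10,-0.4],
    [0,-0.026,0,0,0,0,-0.4],
    [0,-0.026,0,0,0,0,-0.4],
    [0.05,0,0,0,0,0,-0.4],
    [0.04,0,0,0,0,0,-0.4],
    [0,0,0,0,0,0,-0.4]
  ]
}}

```text
time_s: 2.33
eef_pos: [0.4632, 0.0168, 0.1365]
eef_rot: [0.57, 0.585, 0.398, -0.418]
wrist_force: [-1.1, -0.3, -0.2]
opening: 0.297
```

Run:
```python
from h import *
o,p,R=st()
t=arc(0)+[0,0.002,0]+.004*R[:,0];to(t)
from bench import camera
for n in("scene","top"):
    c=camera(n);np.savez(f"{n}2.npz",**c)
    i=c["img"][150:260,215:325] if n=="scene" else c["img"][170:270,180:300]
    cv2.imwrite(f"pics/{n}2.png",cv2.resize(i[:,:,::-1],None,fx=5,fy=5,interpolation=cv2.INTER_CUBIC))
```

```text
t 2.325 p [0.4632 0.0168 0.1365] q [-0.277 -0.164  2.229  0.12   0.749 -0.314] F [-1.1 -0.3 -0.2] T [ 0.02  0.16 -0.01] op 0.297
R [[0.335, 0.942, -0.036], [-0.011, -0.035, -0.999], [-0.942, 0.335, -0.002]]
shift in tool axes mm [51.8  4.4 -2.3]
```

View pics/scene2.png

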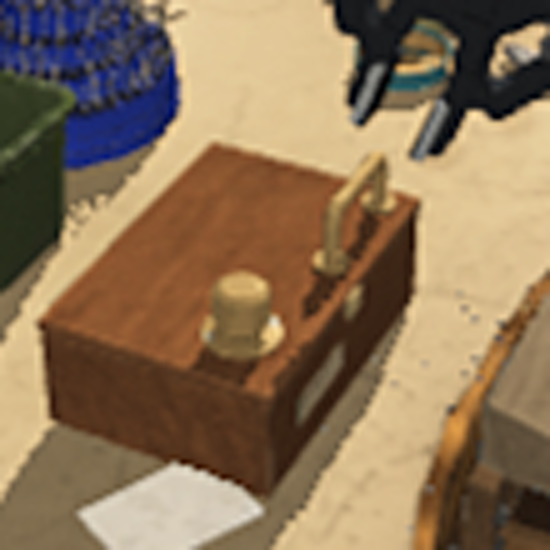

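Run:
```python
from h import *
c=dict(np.load("scene2.npz"));M=np.linalg.inv(c["world_from_camera"])
o,p,R=st()
for n,w in(("tip",p+.011*R[:,0]),("tip+",p+.011*R[:,0]+.012*R[:,1]),("tip-",p+.011*R[:,0]-.012*R[:,1]),("bar",arc(0)+[0,.002,0])):
    q=M[:3,:3]@w+M[:3,3];u,v=c["fx"]*q[0]/q[2]+c["cx"],c["fy"]*q[1]/q[2]+c["cy"];print(n,u,v,"crop",(u-215)*5,(v-150)*5)
```

```text
tip 291.93482813066254 174.85110689648843 crop 384.6741406533127 124.25553448244216
tip+ 287.574840515451 172.25870128415568 crop 362.874202577255 111.29350642077839
tip- 296.3190827019559 177.45794140144486 crop 406.59541350977946 137.28970700722428
bar 285.66638046820924 186.89525873789552 crop 353.3319023410462 184.4762936894776
```

The projected tips and bar match the picture: tips near crop (365,115) and (415,155), bar near (355,185). I descend now.

Emit:
{"method": "drive_tool", "body": {
  "increments": [
    [0.02,0.0044,-0.0023,0,0,0,-0.4],
    [0.02,0,0,0,0,0,-0.4],
    [0.012,0,0,0,0,0,-0.4],
    [0,0,0,0,0,0,-0.4]
  ]
}}

```text
time_s: 2.92
eef_pos: [0.4878, 0.0181, 0.093]
eef_rot: [0.572, 0.586, 0.395, -0.416]
wrist_force: [-0.1, 0.4, -0.2]
opening: 0.3
```

Run:
```python
from h import *
o,p,R=st()
t=arc(0)+[0,0.002,0]+.004*R[:,0];to(t)
from bench import camera
for n in("scene","top"):
    c=camera(n);np.savez(f"{n}3.npz",**c)
    i=c["img"][150:260,215:325] if n=="scene" else c["img"][170:270,180:300]
    cv2.imwrite(f"pics/{n}3.png",cv2.resize(i[:,:,::-1],None,fx=5,fy=5,interpolation=cv2.INTER_CUBIC))
```

```text
t 2.925 p [0.4878 0.0181 0.093 ] q [-0.255 -0.008  2.201  0.13   0.611 -0.314] F [-0.1  0.4 -0.2] T [ 0.    0.21 -0.07] op 0.3
R [[0.342, 0.939, -0.036], [-0.012, -0.034, -0.999], [-0.94, 0.342, -0.0]]
shift in tool axes mm [ 2.5 -4.1 -0.2]
```

View pics/scene3.png

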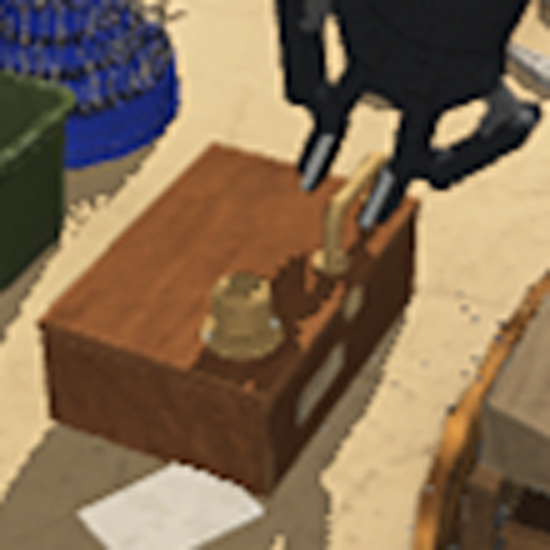

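The fingers straddle the bar, left tip at crop (310,180) and right tip at (372,215). I centre on the bar and close.

Emit:
{"method": "drive_tool", "body": {
  "increments": [
    [0.0025,-0.004,0,0,0,0,-0.4],
    [0,0,0,0,0,0,-0.7],
    [0,0,0,0,0,0,-1],
    [0,0,0,0,0,0,-1],
    [0,0,0,0,0,0,-1]
  ]
}}

```text
time_s: 3.65
eef_pos: [0.4856, 0.0183, 0.0895]
eef_rot: [0.572, 0.587, 0.395, -0.415]
wrist_force: [3.3, 2.5, 2.2]
opening: 0.07
```

Run:
```python
from h import *
o,p,R=st()
t=arc(0)+[0,0.002,0]+.004*R[:,0];to(t)
```

```text
t 3.65 p [0.4856 0.0183 0.0895] q [-0.257 -0.006  2.209  0.134  0.6   -0.319] F [3.3 2.5 2.2] T [ 0.31 -0.4   0.12] op 0.07
R [[0.343, 0.939, -0.036], [-0.012, -0.033, -0.999], [-0.939, 0.344, 0.0]]
shift in tool axes mm [-0.  -0.9 -0.1]
```

The grip holds at an opening of 0.07. Now a gentle tug along the arc, 1 mm at a time.

Emit:
{"method": "drive_tool", "body": {
  "increments": [
    [-0.00077,0.00064,0,0,0,0,-1],
    [-0.00077,0.00064,0,0,0,0,-1],
    [0,0,0,0,0,0,-1]
  ]
}}

```text
time_s: 4.03
eef_pos: [0.486, 0.0182, 0.0908]
eef_rot: [0.572, 0.587, 0.395, -0.416]
wrist_force: [8.1, 2.0, -4.8]
opening: 0.075
```

Emit:
{"method": "drive_tool", "body": {
  "increments": [
    [-0.00077,0.00064,0,0,0,0,-1],
    [0,0,0,0,0,0,-1]
  ]
}}

```text
time_s: 4.28
eef_pos: [0.4863, 0.0182, 0.0915]
eef_rot: [0.572, 0.587, 0.395, -0.416]
wrist_force: [9.4, 1.6, -7.3]
opening: 0.075
```

Emit:
{"method": "drive_tool", "body": {
  "increments": [
    [-0.00077,0.00064,0,0,0,0,-1],
    [0,0,0,0,0,0,-1]
  ]
}}

```text
time_s: 4.53
eef_pos: [0.4863, 0.0183, 0.0918]
eef_rot: [0.572, 0.587, 0.395, -0.416]
wrist_force: [14.9, 1.7, -17.2]
opening: 0.069
```

Emit:
{"method": "drive_tool", "body": {
  "increments": [
    [-0.00077,0.00064,0,0,0,0,-1],
    [0,0,0,0,0,0,-1]
  ]
}}

```text
time_s: 4.78
eef_pos: [0.4863, 0.0183, 0.092]
eef_rot: [0.571, 0.587, 0.395, -0.416]
wrist_force: [19.1, 1.5, -26.0]
opening: 0.07
```

The lid seems to stop after about 2.5 mm, but part of the load is radial, since Fx is positive. I move 2 mm back to take out that pull and rule out binding on the hinge.

Emit:
{"method": "drive_tool", "body": {
  "increments": [
    [0.0007,0.0019,0,0,0,0,-1],
    [0,0,0,0,0,0,-1]
  ]
}}

```text
time_s: 5.03
eef_pos: [0.4864, 0.0183, 0.0917]
eef_rot: [0.571, 0.585, 0.397, -0.417]
wrist_force: [1.1, -3.1, -10.4]
opening: 0.068
```

Over 10 N straight up gives no further rise, and a free lid needs only about 2 N, so it is caught. I lower it, release, and go to the knob.

Emit:
{"method": "drive_tool", "body": {
  "increments": [
    [0.003,-0.005,0,0,0,0,-1],
    [0,0,0,0,0,0,-0.4],
    [0,0,0,0,0,0,-0.4],
    [0,0,0,0,0,0,-0.4],
    [-0.03,0,0,0,0,0,-0.4],
    [-0.04,0,0,0,0,0,-0.1],
    [0,0,0,0,0,-10,0],
    [0,0,0,0,0,-10,0]
  ]
}}

```text
time_s: 6.02
eef_pos: [0.4617, 0.0188, 0.1578]
eef_rot: [-0.492, -0.509, -0.49, 0.509]
wrist_force: [0.9, -1.0, -0.9]
opening: 0.5
```

Run:
```python
from h import *
k=bw([-.03,.052,.084]);print(k);to(k+[0,0,.004],Rb[:,0])
```

```text
[0.50053202 0.10996151 0.084     ]
t 6.025 p [0.4617 0.0188 0.1578] q [-0.216  0.024  1.962 -0.002  1.154 -0.179] F [ 0.9 -1.  -0.9] T [ 0.04 -0.07  0.01] op 0.5
R [[0.001, 0.999, -0.036], [-0.002, -0.036, -0.999], [-1.0, 0.001, 0.002]]
shift in tool axes mm [ 69.6  35.5 -92.6]
turn deg 1 [-0.17  0.1  -0.04] then shift [ 69.8  35.8 -92.4]
turn deg -1 [ 1.7983e+02 -7.0000e-02 -1.6000e-01] then shift [ 69.8 -35.8  92.4]
```

Emit:
{"method": "drive_tool", "body": {
  "increments": [
    [0,0.018,-0.046,0,0,0,0],
    [0,0.0175,-0.0464,0,0,0,0],
    [0.03,0,0,0,0,0,0],
    [0.02,0,0,0,0,0,0],
    [0,0,0,0,0,0,0]
  ]
}}

```text
time_s: 6.65
eef_pos: [0.4982, 0.1104, 0.1032]
eef_rot: [-0.49, -0.508, -0.492, 0.51]
wrist_force: [-0.4, -0.6, -0.2]
opening: 0.499
```

Run:
```python
from h import *
k=bw([-.03,.052,.084]);to(k+[0,0,.002],Rb[:,0])
from bench import camera
for n in("scene","top"):
    c=camera(n);np.savez(f"{n}4.npz",**c)
    i=c["img"][150:260,215:325] if n=="scene" else c["img"][170:270,180:300]
    cv2.imwrite(f"pics/{n}4.png",cv2.resize(i[:,:,::-1],None,fx=5,fy=5,interpolation=cv2.INTER_CUBIC))
```

```text
t 6.65 p [0.4982 0.1104 0.1032] q [-0.015  0.216  1.875 -0.     1.054  0.02 ] F [-0.4 -0.6 -0.2] T [ 0.    0.03 -0.  ] op 0.499
R [[-0.004, 0.999, -0.035], [0.0, -0.035, -0.999], [-1.0, -0.004, 0.0]]
shift in tool axes mm [17.2  2.4  0.4]
turn deg 1 [-0.13  0.01  0.22] then shift [17.2  2.3  0.4]
turn deg -1 [ 1.7987e+02  3.5000e-01 -1.0000e-02] then shift [17.2 -2.3 -0.4]
```

View pics/scene4.png

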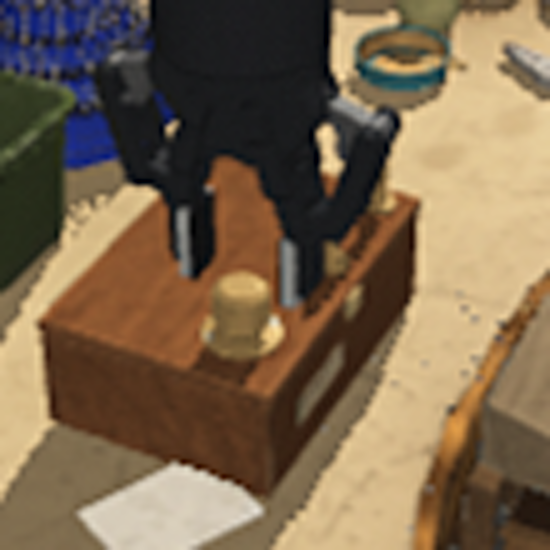

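The fingers straddle the knob, tips at crop (190,270) and (290,300). I descend and grip.

Emit:
{"method": "drive_tool", "body": {
  "increments": [
    [0.01,0.0022,0,0,0,0,0],
    [0.007,0,0,0,0,0,0],
    [0,0,0,0,0,0,-0.3],
    [0,0,0,0,0,0,-1],
    [0,0,0,0,0,0,-1],
    [0,0,0,0,0,0,-1]
  ]
}}

```text
time_s: 7.5
eef_pos: [0.5017, 0.1101, 0.0878]
eef_rot: [-0.491, -0.509, -0.491, 0.509]
wrist_force: [-1.9, -0.2, -0.5]
opening: 0.27
```

Emit:
{"method": "drive_tool", "body": {
  "increments": [
    [0,0,0,9,0,0,-1],
    [0,0,0,9,0,0,-1],
    [0,0,0,9,0,0,-1],
    [0,0,0,9,0,0,-1],
    [0,0,0,9,0,0,-1],
    [0,0,0,9,0,0,-1],
    [0,0,0,9,0,0,-1],
    [0,0,0,9,0,0,-1],
    [0,0,0,9,0,0,-1],
    [0,0,0,9,0,0,-1]
  ]
}}

```text
time_s: 8.75
eef_pos: [0.5021, 0.1097, 0.0878]
eef_rot: [-0.014, 0.707, -0.015, -0.707]
wrist_force: [-0.4, -3.8, -0.2]
opening: 0.27
```

Emit:
{"method": "drive_tool", "body": {
  "increments": [
    [0,0,0,0,0,0,-1],
    [0,0,0,0,0,0,-1]
  ]
}}

```text
time_s: 9.0
eef_pos: [0.5021, 0.1097, 0.0878]
eef_rot: [-0.011, 0.707, -0.012, -0.707]
wrist_force: [-0.8, -4.1, -1.8]
opening: 0.267
```

Run:
```python
from h import *
k=bw([-.03,.052,.084]);to(k+[0,0,.002],Rb[:,0])
```

```text
t 9.0 p [0.5021 0.1097 0.0878] q [-1.600e-02  2.470e-01  1.876e+00 -1.000e-03  1.018e+00  1.588e+00] F [-0.8 -4.1 -1.8] T [-0.74  0.03 -0.05] op 0.267
R [[0.0, -0.033, -0.999], [-0.001, -0.999, 0.033], [-1.0, 0.001, -0.0]]
shift in tool axes mm [ 1.8 -0.2  1.5]
turn deg 1 [-8.998e+01  2.000e-02 -4.000e-02] then shift [ 1.8 -1.5 -0.2]
turn deg -1 [ 9.002e+01 -4.000e-02 -2.000e-02] then shift [1.8 1.5 0.2]
```

The knob turned 90°. I release, rise, turn back and return to the handle.

Emit:
{"method": "drive_tool", "body": {
  "increments": [
    [0,0,0,0,0,0,0],
    [0,0,0,0,0,0,0],
    [-0.03,0,0,0,0,0,0],
    [-0.04,0,0,0,0,0,0],
    [0,0,0,-10,0,0,0],
    [0,0,0,-10,0,0,0],
    [0,0,0,-10,0,0,0],
    [0,0,0,-10,0,0,0],
    [0,0,0,-10,0,0,0],
    [0,0,0,-10,0,0,0]
  ]
}}

```text
time_s: 10.25
eef_pos: [0.502, 0.1106, 0.158]
eef_rot: [0.345, 0.618, 0.345, -0.617]
wrist_force: [-0.6, -0.2, 0.4]
opening: 0.502
```

Emit:
{"method": "drive_tool", "body": {
  "increments": [
    [0,0,0,-10,0,0,0],
    [0,0,0,-10,0,0,0],
    [0,0,0,-10,0,0,0],
    [0,-0.02,0.046,0,0,0,-0.4],
    [0,-0.02,0.046,0,0,0,-0.4],
    [0,0,0,0,0,10,-0.4],
    [0,0,0,0,0,10,-0.4],
    [0,0,0,0,0,0,-0.4]
  ]
}}

```text
time_s: 11.25
eef_pos: [0.4554, 0.0205, 0.1561]
eef_rot: [0.571, 0.586, 0.396, -0.417]
wrist_force: [0.3, -0.8, 0.9]
opening: 0.304
```

Run:
```python
from h import *
o,p,R=st()
t=np.array([.4848,.0183,.0933])+.004*R[:,0];t=arc(0)+[0,.002,0]+.004*R[:,0];to(t)
```

```text
t 11.25 p [0.4554 0.0205 0.1561] q [-0.273 -0.227  2.233  0.112  0.802 -0.302] F [ 0.3 -0.8  0.9] T [ 0.03  0.17 -0.  ] op 0.304
R [[0.338, 0.94, -0.036], [-0.011, -0.034, -0.999], [-0.941, 0.339, -0.001]]
shift in tool axes mm [72.9  5.   1.1]
```

Emit:
{"method": "drive_tool", "body": {
  "increments": [
    [0.02,0.003,0.001,0,0,0,-0.4],
    [0.025,0,0,0,0,0,-0.4],
    [0.015,0,0,0,0,0,-0.4],
    [0.012,0,0,0,0,0,-0.4],
    [0,0,0,0,0,0,-0.4]
  ]
}}

```text
time_s: 11.88
eef_pos: [0.4866, 0.0178, 0.0907]
eef_rot: [0.571, 0.586, 0.396, -0.416]
wrist_force: [-0.0, -0.1, 0.4]
opening: 0.302
```

Run:
```python
from h import *
o,p,R=st()
t=arc(0)+[0,.002,0]+.004*R[:,0];to(t)
```

```text
t 11.875 p [0.4866 0.0178 0.0907] q [-0.257 -0.005  2.203  0.132  0.608 -0.318] F [-0.  -0.1  0.4] T [0.06 0.18 0.02] op 0.302
R [[0.34, 0.94, -0.035], [-0.011, -0.033, -0.999], [-0.941, 0.34, -0.0]]
shift in tool axes mm [ 0.7 -2.2 -0.6]
```

Emit:
{"method": "drive_tool", "body": {
  "increments": [
    [0.0007,-0.0014,0,0,0,0,-0.4],
    [0,0,0,0,0,0,-0.7],
    [0,0,0,0,0,0,-1],
    [0,0,0,0,0,0,-1],
    [0,0,0,0,0,0,-1]
  ]
}}

```text
time_s: 12.5
eef_pos: [0.4853, 0.0176, 0.0907]
eef_rot: [0.572, 0.587, 0.395, -0.416]
wrist_force: [-3.1, 0.4, 6.7]
opening: 0.07
```

Emit:
{"method": "drive_tool", "body": {
  "increments": [
    [-0.00077,0.00064,0,0,0,0,-1],
    [-0.00077,0.00064,0,0,0,0,-1],
    [-0.00077,0.00064,0,0,0,0,-1],
    [0,0,0,0,0,0,-1]
  ]
}}

```text
time_s: 13.0
eef_pos: [0.4859, 0.0176, 0.0928]
eef_rot: [0.572, 0.586, 0.395, -0.416]
wrist_force: [1.5, -0.0, -3.5]
opening: 0.07
```

Emit:
{"method": "drive_tool", "body": {
  "increments": [
    [-0.00077,0.00064,0,0,0,0,-1],
    [-0.00077,0.00064,0,0,0,0,-1],
    [0,0,0,0,0,0,-1]
  ]
}}

```text
time_s: 13.38
eef_pos: [0.4867, 0.0176, 0.0948]
eef_rot: [0.572, 0.586, 0.395, -0.416]
wrist_force: [2.1, -1.0, -4.5]
opening: 0.07
```

At the same tug it rises 4 mm and the force stays near 4.5 N, so the lid is free now. Next I plan the lift along the arc.

```bash
cat > lift.py <<'E'
from h import *
import sys
def lift(thT,pitT,n):
    o,p,R=st();d=.004
    bar=p-d*R[:,0]
    h=bw([.061,-.042,.055]);r=Rb.T@(bar-h);th0=np.arctan2(r[2],-r[0])-np.arctan2(.038,.105)
    pit=np.degrees(np.arctan2(R[:,0]@Rb[:,0],-R[2,0]))
    print("t",round(o["time_s"],2),"theta",th0.round(3),"radius mm",(np.hypot(r[0],r[2])*1000).round(1),"pitch",pit.round(1),"F",np.round(o["wrist_force"],1),"T",np.round(o["torque"],2),"op",round(o["opening"],3),"q",np.round(o["q"],2))
    rad=np.hypot(r[0],r[2])
    def pose(f):
        th=th0+(thT-th0)*f;a=th+np.arctan2(.038,.105)
        rr=rad+(.1117-rad)*f
        b=h+Rb@np.array([-rr*np.cos(a),r[1],rr*np.sin(a)])
        Rt=R@Ro.from_euler('z',np.radians(pitT-pit)*f).as_matrix()
        return b+d*Rt[:,0],Rt
    for i in range(n):
        p0,R0=pose(i/n);p1,R1=pose((i+1)/n)
        print((R0.T@(p1-p0)*1000).round(2),((pitT-pit)/n).round(2))
if len(sys.argv)>1: lift(float(sys.argv[1]),float(sys.argv[2]),int(sys.argv[3]))
E
python3 lift.py .35 10 8
```

```text
t 13.38 theta 0.053 radius mm 111.9 pitch 20.0 F [ 2.1 -1.  -4.5] T [-0.04  0.1  -0.06] op 0.07 q [-0.26 -0.02  2.2   0.13  0.62 -0.32]
[-2.97  2.82 -0.  ] -1.25
[-2.93  2.87 -0.  ] -1.25
[-2.88  2.91 -0.01] -1.25
[-2.83  2.96 -0.01] -1.25
[-2.79  3.   -0.01] -1.25
[-2.74  3.04 -0.01] -1.25
[-2.69  3.08 -0.01] -1.25
[-2.64  3.12 -0.01] -1.25
```

Emit:
{"method": "drive_tool", "body": {
  "increments": [
    [-0.003,0.0028,0,0,0,-1.2,-1],
    [-0.0029,0.0029,0,0,0,-1.2,-1],
    [-0.0029,0.0029,0,0,0,-1.2,-1],
    [-0.0028,0.003,0,0,0,-1.3,-1],
    [-0.0028,0.003,0,0,0,-1.3,-1],
    [-0.0027,0.003,0,0,0,-1.3,-1],
    [-0.0027,0.0031,0,0,0,-1.3,-1],
    [-0.0026,0.0031,0,0,0,-1.2,-1]
  ]
}}

```text
time_s: 14.38
eef_pos: [0.5023, 0.017, 0.1222]
eef_rot: [0.533, 0.549, 0.446, -0.465]
wrist_force: [-5.5, -3.1, -3.9]
opening: 0.067
```

```bash
python3 lift.py .7 -3 9
```

```text
t 14.38 theta 0.34 radius mm 112.3 pitch 9.7 F [-5.5 -3.1 -3.9] T [-0.48  1.4  -0.16] op 0.067 q [-0.22  0.06  2.02  0.04  0.9  -0.21]
[-2.83  3.4  -0.01] -1.41
[-2.77  3.44 -0.01] -1.41
[-2.72  3.48 -0.01] -1.41
[-2.66  3.52 -0.01] -1.41
[-2.6   3.55 -0.01] -1.41
[-2.54  3.59 -0.01] -1.41
[-2.49  3.63 -0.01] -1.41
[-2.43  3.66 -0.01] -1.41
[-2.37  3.7  -0.01] -1.41
```

Emit:
{"method": "drive_tool", "body": {
  "increments": [
    [-0.0028,0.0034,0,0,0,-1.4,-1],
    [-0.0028,0.0034,0,0,0,-1.4,-1],
    [-0.0027,0.0035,0,0,0,-1.4,-1],
    [-0.0027,0.0035,0,0,0,-1.4,-1],
    [-0.0026,0.0036,0,0,0,-1.4,-1],
    [-0.0025,0.0036,0,0,0,-1.4,-1],
    [-0.0025,0.0036,0,0,0,-1.4,-1],
    [-0.0024,0.0037,0,0,0,-1.4,-1],
    [-0.0024,0.0037,0,0,0,-1.4,-1]
  ]
}}

```text
time_s: 15.5
eef_pos: [0.5323, 0.0159, 0.1493]
eef_rot: [-0.478, -0.496, -0.504, 0.521]
wrist_force: [-9.9, -2.2, 7.5]
opening: 0.07
```

```bash
python3 lift.py 1.0 -13 8
python3 - <<'E'
from h import *
from bench import camera
for n in("scene","top"):
    c=camera(n);np.savez(f"{n}5.npz",**c)
    i=c["img"][100:260,180:340]
    cv2.imwrite(f"pics/{n}5.png",cv2.resize(i[:,:,::-1],None,fx=3.6,fy=3.6,interpolation=cv2.INTER_CUBIC))
E
```

```text
t 15.5 theta 0.706 radius mm 113.1 pitch -2.9 F [-9.9 -2.2  7.5] T [-0.38  1.92  0.01] op 0.07 q [-0.19  0.22  1.76 -0.01  1.21 -0.15]
[-2.02  3.55 -0.01] -1.26
[-1.97  3.57 -0.01] -1.26
[-1.91  3.59 -0.01] -1.26
[-1.85  3.62 -0.01] -1.26
[-1.8   3.64 -0.01] -1.26
[-1.74  3.66 -0.01] -1.26
[-1.68  3.68 -0.01] -1.26
[-1.62  3.69 -0.01] -1.26
```

View pics/scene5.png

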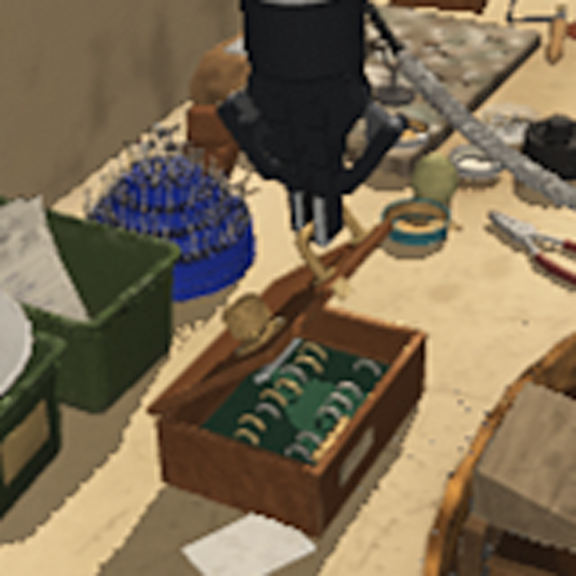

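The lid is near 0.7 rad with the pads still on the bar and the knob cam clear. About 12 N of radial push has built up, so I ease outward a little while continuing.

Emit:
{"method": "drive_tool", "body": {
  "increments": [
    [-0.0024,0.0034,0,0,0,-1.3,-1],
    [-0.0023,0.0034,0,0,0,-1.3,-1],
    [-0.0023,0.0035,0,0,0,-1.3,-1],
    [-0.0022,0.0035,0,0,0,-1.3,-1],
    [-0.0021,0.0035,0,0,0,-1.3,-1],
    [-0.002,0.0035,0,0,0,-1.3,-1],
    [-0.0019,0.0036,0,0,0,-1.3,-1],
    [-0.0018,0.0036,0,0,0,-1.3,-1]
  ]
}}

```text
time_s: 16.6
eef_pos: [0.5632, 0.0147, 0.1626]
eef_rot: [-0.43, -0.449, -0.546, 0.562]
wrist_force: [-4.7, -2.2, 1.7]
opening: 0.072
```

```bash
python3 lift.py 1.2 -20 6
```

```text
t 16.6 theta 1.009 radius mm 114.1 pitch -13.1 F [-4.7 -2.2  1.7] T [-0.38  1.07  0.05] op 0.072 q [-0.17  0.39  1.53 -0.03  1.45 -0.12]
[-1.15  3.39 -0.01] -1.15
[-1.1   3.39 -0.01] -1.15
[-1.05  3.39 -0.01] -1.15
[-1.01  3.39 -0.01] -1.15
[-0.96  3.39 -0.01] -1.15
[-0.92  3.39 -0.01] -1.15
```

Emit:
{"method": "drive_tool", "body": {
  "increments": [
    [-0.0015,0.0034,0,0,0,-1.1,-1],
    [-0.0015,0.0034,0,0,0,-1.1,-1],
    [-0.0014,0.0034,0,0,0,-1.1,-1],
    [-0.0014,0.0034,0,0,0,-1.1,-1],
    [-0.0013,0.0034,0,0,0,-1.1,-1],
    [-0.0013,0.0034,0,0,0,-1.1,-1],
    [0,0,0,0,0,0,-1],
    [0,0,0,0,0,0,-1]
  ]
}}

```text
time_s: 17.6
eef_pos: [0.5863, 0.0139, 0.1661]
eef_rot: [-0.398, -0.418, -0.57, 0.585]
wrist_force: [-3.6, -3.0, 5.9]
opening: 0.069
```

```bash
python3 lift.py 1.2 -20 1
python3 - <<'E'
from h import *
from bench import camera
for n in("scene","top"):
    c=camera(n);np.savez(f"{n}6.npz",**c)
    i=c["img"][100:260,180:340]
    cv2.imwrite(f"pics/{n}6.png",cv2.resize(i[:,:,::-1],None,fx=3.6,fy=3.6,interpolation=cv2.INTER_CUBIC))
cv2.imwrite("pics/top6f.png",c["img"][:,:,::-1])
# lid angle from depth: points of brown lid, scene view, in box frame
c=dict(np.load("scene6.npz"));W=(pts(c)-C)@Rb
m=(W[...,2]>.075)&(W[...,2]<.16)&(abs(W[...,1])<.08)&(W[...,0]>0)&(W[...,0]<.1)
hsv=cv2.cvtColor(c["img"],cv2.COLOR_RGB2HSV);m&=(hsv[...,0]<14)&(hsv[...,1]>100)
P=W[m];print(len(P));P=P-P.mean(0) if len(P) else P
u,s,v=np.linalg.svd(P,full_matrices=False);n=v[2];print("normal",n,"s",s,"theta from normal",np.arctan2(abs(n[0]),abs(n[2])))
E
```

```text
t 17.6 theta 1.217 radius mm 114.9 pitch -19.5 F [-3.6 -3.   5.9] T [-0.3   0.69  0.14] op 0.069 q [-0.16  0.51  1.37 -0.04  1.6  -0.11]
[ 3.63 -0.73  0.  ] -0.52
423
normal [-0.93021741  0.00380125 -0.36698927] s [1.01833037 0.57700845 0.00987812] theta from normal 1.1950230930838859
```

View pics/scene6.png

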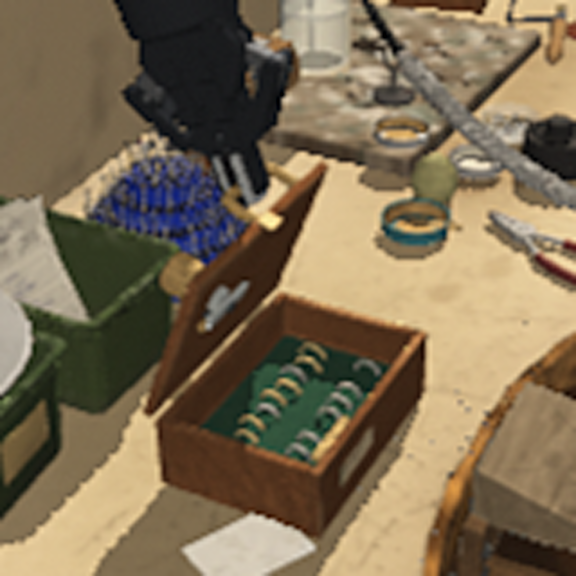

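View pics/top6f.png

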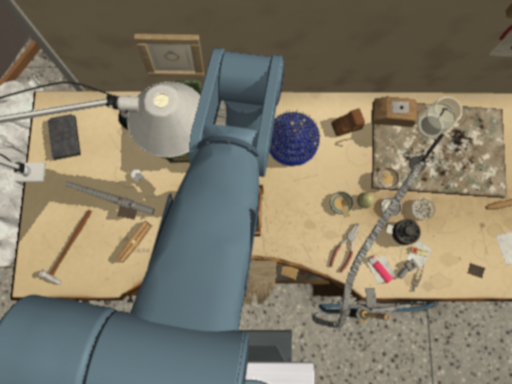

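Emit:
{"method": "drive_tool", "body": {
  "increments": [
    [0,0,0,0,0,0,-1],
    [0,0,0,0,0,0,-1],
    [0,0,0,0,0,0,-1],
    [0,0,0,0,0,0,-1]
  ]
}}

```text
time_s: 18.2
eef_pos: [0.5862, 0.0138, 0.1661]
eef_rot: [-0.398, -0.418, -0.57, 0.585]
wrist_force: [-1.3, -1.3, 5.5]
opening: 0.073
```

```bash
python3 lift.py 1.2 -20 1
python3 - <<'E'
from h import *
a=dict(np.load("top0.npz"))["img"].astype(int);b=dict(np.load("top6.npz"))["img"].astype(int)
for n,(u0,u1,v0,v1) in {"tin/egg/pliers":(322,380,185,275),"ring clamp":(112,156,215,265)}.items(): print(n,abs(a-b)[v0:v1,u0:u1].mean())
from bench import hand_in
print(hand_in())
E
```

```text
t 18.2 theta 1.216 radius mm 114.8 pitch -19.5 F [-1.3 -1.3  5.5] T [-0.31  0.65  0.1 ] op 0.073 q [-0.16  0.51  1.37 -0.04  1.6  -0.11]
[ 3.59 -0.67  0.  ] -0.52
tin/egg/pliers 4.077522349936143
ring clamp 10.529545454545454
the job is handed in; nothing more can be done
None
```

The box is open, the gripper is holding the lid by its handle at about 1.2 rad, and the job was handed in at 18.2 s.

- **Catch:** The first tug rose about 2.5 mm and then stood firm. It gave no further rise with more than 10 N straight up, so the lid was caught. I gripped the knob and turned it 90°. A second tug rose freely past 4 mm at about 4.5 N.
- **Lift:** I lifted the handle along its arc. The lid angle is 1.22 rad from the arm's pose and 1.20 rad from the camera depth. The angle held steady over the last half second, with about 6 N at the wrist.
- **Forces:** Readings at the ends of moves peaked at about 32 N, during the first tug; the lift stayed under about 13 N.
- **Small disagreement:** The handle's distance from the hinge read 112 mm at the start of the lift and 115 mm at the end. The bar probably crept about 3 mm along the pads. The grip itself did not change.
- **Things round the box:** In the top picture the tin, stone and pliers lie where they did. The ring clamp's patch changed more in brightness (10.5 against 4.1). I put that down to the arm's shadow, since the clamp looks unmoved, but I didn't measure its position. I made no separate check of the loupe.

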